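# Point out the next cut on the carved panel

### The arm

A 6-joint arm with a two-finger parallel gripper is mounted at the origin on the work surface. World frame = base frame: x ahead of the robot, y to its left, z up, the work surface at z = 0. Lengths are in m, angles in rad, forces in N, time in s.
With the tool pointing down it reaches from about 0.3 to 0.825 m from the base axis. Payload 5.4 kg.
Tool frame: the origin (TCP) lies between the finger pads, 19 mm behind the fingertips; this is the grasp point; z points along the fingers, y is the line along which they close (so a half turn about z gives the same grasp; the last joint's range is limited). The gripper opens to 92 mm and grips with 3 to 60 N. Pads are 20 mm wide; open, the fingers measure 128 mm over their backs; the gripper's body (75 mm by 189 mm) begins 69 mm behind the grasp point.
Start: joints at [0.986, 0.158, 1.597, -0, 1.386, -0.21], TCP at [0.211, 0.535, 0.233] pointing down, gripper open.
Joint ranges: [-2.91, 2.91], [-0.94, 2.29], [0.18, 2.7], [-1.29, 4.43], [0.17, 2.64], [-3, 3]. Speed limits (rad/s): [2.57, 2.57, 3.14, 3.14, 3.14, 3.14].

### API

Orientations are given as a unit quaternion [x, y, z, w].
In Python, from bench import * gives the robot as it stands.
- The arm moves only by the tool arm_command, never from a script. Its argument "rows" is text: rows parted by semicolons, each of 7 numbers parted by spaces: the shift along the tool's x, y, z in mm, then the turn, a rotation vector about the tool's x, y, z in degrees, then the closure, from -1 (fully open) to 1 (shut). A call has exactly 5 rows; each row shifts and turns the commanded pose from where the row before left it, along the tool's axes as they then stand; what a row does not reach is not made up. A row lasts 1/10 s, in which the tool goes at most 50 mm and 8.59 degrees, less where a joint would pass 70% of its speed; a pose out of reach is approached as far as the arm can. A call with a gripper value outside its range is refused whole. The fingers move at their own pace and stop on an object; the grip force is fixed at half the most. Time passes only in rows, so rows that do not move let the fingers close, or fill a call up. It gives the time, the measured TCP pose, the force, the opening and the grip force at its end, in the units of the state.
- observe(): the state, without advancing time (a new reading comes with each control period).
- grab_frame(name): name is "side" or "top" or "wrist"; returns a dict with "color" (384x512x3 uint8, red, green, blue), "intrinsics" (3x3 intrinsics, pixels), "rvec" (rotation vector, rad) and "tvec" (3), from world to camera coordinates, as OpenCV has them. Camera axes: x right, y down, z forward; pixel columns grow to the right and rows downward; lengths in m; the calibration is good to about 2 mm. A picture is of the moment at which its call begins. There is no depth.
- close_job(): hands the job in; it is judged then, once.
The state is a dict: "t": time; "joint_positions": joint angles; "qd": joint speeds; "tau": joint torques, N m; "eef_pos": TCP position; "tool_rot": TCP orientation; "wrist_force": force on the tool from outside, world axes, zero at the start; "moment": the same for the moment, N m; "finger_gap": finger opening in m; "grasp_force": force on a finger pad.
Only numpy, scipy, OpenCV 4.12 (cv2) and the standard library are available. Lean on these libraries where they do the work, as an engineer would, in place of code of your own. Each camera call takes 0.05 s, during which the arm holds its last target. There are 200 camera calls.

### The job

Show the apprentice the next cut by pointing, touching nothing: first point at the cutting end of the hand tool with the widest blade on the tool board, then at the flower carved on the panel. Each time bring the fingers, pointing down, over the middle of it with their tips only about two centimetres above, and stay there for at least a full second; rise well clear in between, and do not go down over any other blade or carving. Finish still pointing at the flower, with everything left where it lay.

Things in the scene. Friction and masses are not known exactly. Their poses are not given: they have to be found in the camera images.
- broad_chisel: Origin: centre of its length on its underside (z up); own -x runs towards the blade's end. Octagonal dark wooden handle, 22 mm thick, from x = -15 to +105 mm, brass ferrule, then the steel blade to x = -105 mm, held 11 mm above the underside. Whole tool 210 mm long, loose. This one has a fishtail blade that flares to 34 mm wide at the end: the widest of the three.
- broad_chisel_blade (a point): Point on top of that tool's steel, 15 mm back from its front end, on the centre line, 13 mm above the tool's underside (23 mm above the bench). z up, axes as the tool's. It is the middle of the flared cutting end: the first thing to point at.
- narrow_chisel: Origin: centre of its length on its underside (z up); own -x runs towards the blade's end. Octagonal dark wooden handle, 22 mm thick, from x = -15 to +105 mm, brass ferrule, then the steel blade to x = -105 mm, held 11 mm above the underside. Whole tool 210 mm long, loose. This one has a straight flat blade 8 mm wide.
- narrow_chisel_blade (a point): Point on top of that tool's steel, 15 mm back from its front end, on the centre line, 13 mm above the tool's underside (23 mm above the bench). z up, axes as the tool's.
- round_awl: Origin: centre of its length on its underside (z up); own -x runs towards the blade's end. Octagonal dark wooden handle, 22 mm thick, from x = -15 to +105 mm, brass ferrule, then the steel blade to x = -105 mm, held 11 mm above the underside. Whole tool 210 mm long, loose. This one has a round spike 7 mm thick, tapering to a point, that ends at x = -105 mm.
- round_awl_blade (a point): Point on top of that tool's steel, 15 mm back from its front end, on the centre line, 13 mm above the tool's underside (23 mm above the bench). z up, axes as the tool's.
- tool_board: Flat pale wooden board, 250 (x) x 280 (y) x 10 mm high, fixed to the bench; the three tools lie side by side on it, about 85 mm apart, blades towards the robot. It lies to the robot's left or right. Origin: centre of its underside.
- panel: Dark wooden panel, 170 (x) x 320 (y) x 26 mm high with a 6 mm raised rim, fixed to the bench on the other side from the tool board. Origin: centre of its underside. Three carvings stand in a row along its y axis, 95 mm apart, in any order; small scrolls run along the two long sides.
- flower: Carved round flower, 68 mm across: eight round petals around a round middle. Origin: its centre on the panel's top face, 26 mm above the bench; z up, turned with the panel.
- flower_top (a point): Top of the flower's middle, 12 mm above the panel's top face (38 mm above the bench): the second thing to point at. z up, turned with the panel.
- leaf: Carved leaf with a midrib and side lobes, about 78 mm long (along y) and 50 mm wide. Origin: its centre on the panel's top face; z up, turned with the panel.
- leaf_top (a point): Top of the leaf's middle, 8 mm above the panel's top face. z up, turned with the panel.
- diamond: Carved stepped diamond, 62 mm corner to corner. Origin: its centre on the panel's top face; z up, turned with the panel.
- diamond_top (a point): Top of the diamond's middle, 10 mm above the panel's top face. z up, turned with the panel.
- mug: White mug, 80 mm across, 95 mm high, handle on its own +y side, standing beyond the work. Origin: centre of its underside. Leave alone.
- glue_bottle: Small white bottle with blue cap, 44 mm across, 100 mm high, standing beyond the work. Origin: centre of its underside. Leave alone.
- mallet: Round wooden carver's mallet standing on its head, 84 mm across, 215 mm high, beyond the work. Origin: centre of its underside. Leave alone.
There are look-alikes about, which are no part of the job. Leave any turquoise look-alike of the broad_chisel alone.

How it is judged:
By the outcome, as a careful person would: the job done as asked, in the order asked, and still so for the second after the job is handed in, with the robot touching nothing.
It also fails if it takes over 38 s, if anything falls off the work surface, if the arm or the gripper's body presses on something with over 40 N, if the wrist force passes 120 N, or if a joint passes its speed limit or range.

## Working session

There is one attempt and no reset: what is moved stays moved. The work goes in short steps, Python scripts to look and compute and a tool call to move; the robot and the scene stay as the last step left them, time stands still between calls to the robot, and variables do not carry over. Pictures are saved under pics/ and viewed, at most 10 in all, crops included, and the job is handed in when it is done.

Besides the shell and the picture viewer there is one more tool, called after "Emit:" in YAML: its name, and indented under it one key for each argument. arm_command: Moves the arm, as the interface text tells. Its arguments: {"type":"object","properties":{"rows":{"type":"string"}},"required":["rows"]}

```bash
mkdir -p pics; cat > h.py <<'E'
from bench import *
import numpy as np, cv2, pickle
from scipy.spatial.transform import Rotation as R
def ray(f,uv,z):
    Rm=cv2.Rodrigues(np.array(f["rvec"],float))[0]; t=np.array(f["tvec"],float).ravel()
    c=-Rm.T@t; d=Rm.T@np.linalg.inv(np.array(f["intrinsics"]))@np.array([uv[0],uv[1],1.0])
    return c+d*(z-c[2])/d[2]
E
python3 - <<'E'
from h import *
for n in ("top","side"):
    f=grab_frame(n); pickle.dump(f,open(n+".pkl","wb"))
    cv2.imwrite(f"pics/{n}1.png",cv2.resize(f["color"][:,:,::-1],(800,600),interpolation=cv2.INTER_CUBIC))
s=observe(); print(s["t"],s["eef_pos"],s["tool_rot"],s["finger_gap"])
E
```

```text
0.1 [0.21024732 0.53463631 0.23244115] [ 1.86317754e-01  9.82489211e-01 -7.46385844e-04 -2.96428646e-04] 0.09199333227830736
```

View pics/top1.png

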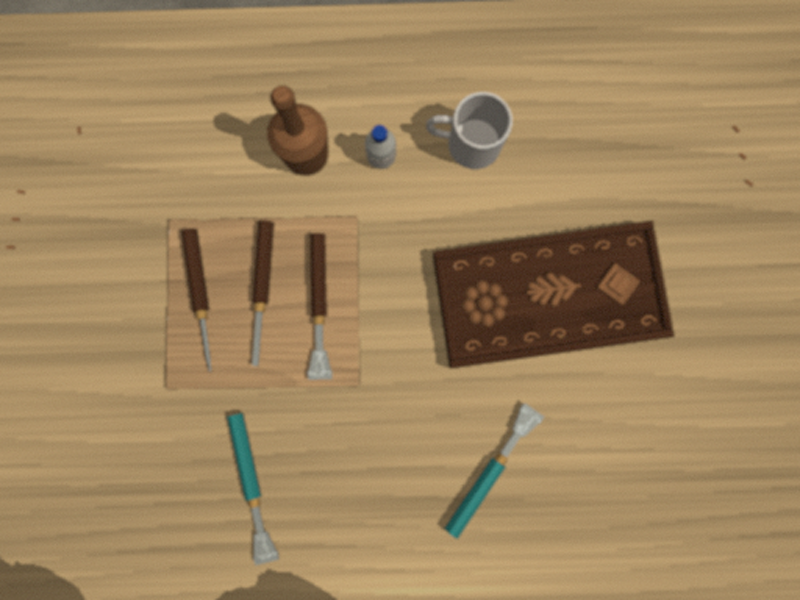

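View pics/side1.png

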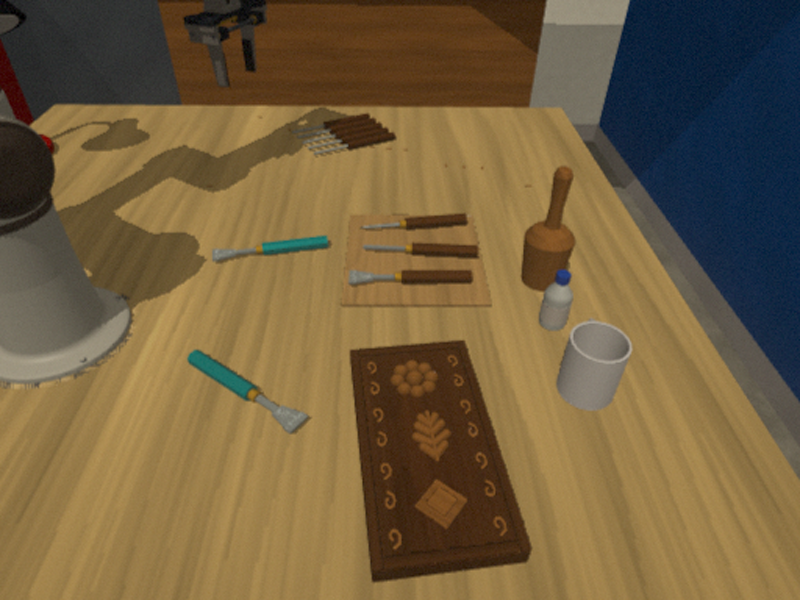

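The top view (800-px scale) has the board on the left, with the fishtail chisel's flared end at about (319,366). The panel is on the right with the flower at about (486,303). The turquoise decoys lie nearer the robot. Next I'll measure both targets with masks and cross-check them in the side view.

```bash
python3 - <<'E'
from h import *
f=pickle.load(open("top.pkl","rb")); g=pickle.load(open("side.pkl","rb"))
def mask(f,box,fn):
    x0,y0,x1,y1=[int(v*.64) for v in box]; hsv=cv2.cvtColor(f["color"],cv2.COLOR_RGB2HSV).astype(int)
    m=np.zeros(hsv.shape[:2],np.uint8); m[y0:y1,x0:x1]=fn(hsv[y0:y1,x0:x1])
    n,l,s,c=cv2.connectedComponentsWithStats(m); 
    k=1+np.argmax(s[1:,4]); ys,xs=np.where(l==k); return np.c_[xs,ys].astype(float)
steel=lambda h:(h[...,1]<75)&(h[...,2]>60)
pet=lambda h:(h[...,2]>85)&(h[...,1]>60)
b=mask(f,(298,322,342,386),steel); W=np.array([ray(f,p,.022)[:2] for p in b])
print("steel n",len(b),W.min(0),W.max(0),b.min(0)/.64,b.max(0)/.64)
# handle axis
d=mask(f,(300,228,340,318),lambda h:h[...,2]<95); D=np.array([ray(f,p,.025)[:2] for p in d])
ax=np.linalg.svd(D-D.mean(0),full_matrices=False)[2][0]; ax*=-np.sign(ax[0])
s=(W-D.mean(0))@ax; e=s.max(); print("axis",ax,"handle",D.mean(0),np.ptp((D-D.mean(0))@ax),"front",e)
print("blade pt axis",D.mean(0)+ax*(e-.015)); fl=W[s>e-.025]; print("flare mean",fl.mean(0),"width",np.ptp((fl-D.mean(0))@np.array([-ax[1],ax[0]])))
q=mask(f,(460,276,512,330),pet); c,r=cv2.minEnclosingCircle(q.astype(np.float32))
print("flower",len(q),c[0]/.64,c[1]/.64,r/.64,ray(f,c,.033),"mean",ray(f,q.mean(0),.033),"diam",np.linalg.norm(ray(f,c,.033)-ray(f,(c[0]+2*r,c[1]),.033)))
for n,uv in (("blade",(357,278)),("flower",(414,377))): print("side",n,ray(g,np.array(uv)*.64,.022 if n=="blade" else .036))
# panel corners top rim, board corners
print("panel",[ray(f,np.array(p)*.64,.032)[:2].round(3) for p in((434,252),(653,223),(672,335),(450,366))])
print("board",[ray(f,np.array(p)*.64,.01)[:2].round(3) for p in((167,219),(358,217),(359,385),(166,387))])
cv2.imwrite("pics/crop.png",np.hstack([cv2.resize(f["color"][y-24:y+24,x-24:x+24,::-1],(390,390),interpolation=cv2.INTER_NEAREST) for x,y in((204,228),(311,194))]))
E
```

```text
steel n 346 [0.44936581 0.09857007] [0.52558507 0.13422789] [306.25 325.  ] [331.25  378.125]
axis [-0.99997272 -0.00738698] handle [0.59923554 0.11734489] 0.11837555955548382 front 0.1499865853639642
blade pt axis [0.46425264 0.11634775]
flare mean [0.4610516  0.11574636] width 0.03568273834727381
flower 535 485.33334732055664 302.46875286102295 23.14445823431015 [ 0.55044465 -0.12279389  0.033     ] mean [ 0.54988208 -0.12300239  0.033     ] diam 0.0655746420131974
side blade [0.46409914 0.10932265 0.022     ]
side flower [ 0.55076507 -0.13061564  0.036     ]
panel [array([ 0.625, -0.052]), array([ 0.659, -0.368]), array([ 0.497, -0.384]), array([ 0.462, -0.07 ])]
board [array([0.689, 0.339]), array([0.684, 0.057]), array([0.438, 0.06 ]), array([0.443, 0.338])]
```

View pics/crop.png

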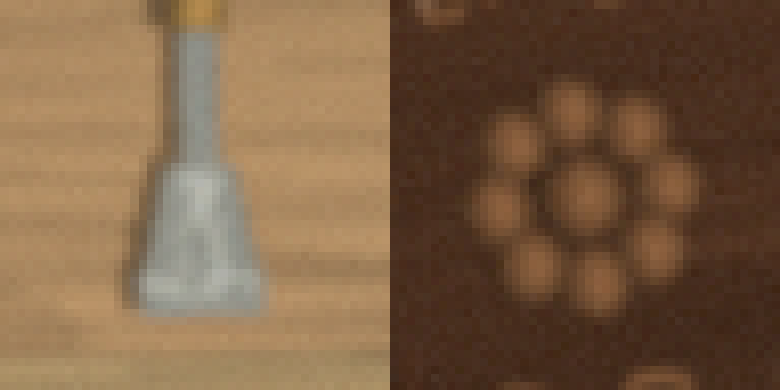

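```bash
python3 - <<'E'
from h import *
f=pickle.load(open("top.pkl","rb")); g=pickle.load(open("side.pkl","rb"))
P=lambda f:np.array(f["intrinsics"])@np.c_[cv2.Rodrigues(np.array(f["rvec"],float))[0],np.array(f["tvec"],float).ravel()]
hsv=cv2.cvtColor(g["color"],cv2.COLOR_RGB2HSV).astype(int)
for nm,(x0,y0,x1,y1),fn,w in (("flower",(388,354,440,400),lambda h:(h[...,2]>85)&(h[...,1]>60),(.550,-.123,.033)),("steel",(344,264,396,290),lambda h:(h[...,1]<75)&(h[...,2]>60),(.464,.1163,.022))):
    x0,y0,x1,y1=[int(v*.64) for v in (x0,y0,x1,y1)]
    n,l,s,c=cv2.connectedComponentsWithStats(fn(hsv[y0:y1,x0:x1]).astype(np.uint8)); k=1+np.argmax(s[1:,4])
    print(nm,s[k],(c[k]+[x0,y0])/.64, (s[k][:2]+[x0,y0])/.64,(s[k][2:4])/.64)
    cc,r=cv2.minEnclosingCircle(np.argwhere(l==k)[:,::-1].astype(np.float32)); 
    print(ray(g,c[k]+[x0,y0],w[2]))
    q=P(g)@np.r_[w,1]; print("predicted side px",q[:2]/q[2]/.64)
E
```

```text
flower [  2   4  30  24 493] [413.49835193 377.61473124] [390.625 359.375] [46.875 37.5  ]
[ 0.55024103 -0.12900811  0.033     ]
predicted side px [413.14210872 374.36808186]
steel [  3   5  29   9 147] [365.57185374 276.5837585 ] [348.4375 270.3125] [45.3125 14.0625]
[0.47861285 0.11325191 0.022     ]
predicted side px [357.08468893 275.51500458]
```

```bash
python3 - <<'E'
import cv2
from h import *
g=pickle.load(open("side.pkl","rb"))["color"][:,:,::-1]
a=cv2.resize(g[215:270,235:290],(390,390),interpolation=cv2.INTER_NEAREST); b=cv2.resize(g[150:205,215:270],(390,390),interpolation=cv2.INTER_NEAREST)
cv2.imwrite("pics/crop2.png",np.hstack([a,b]))
E
```

```text
(no output)
```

View pics/crop2.png

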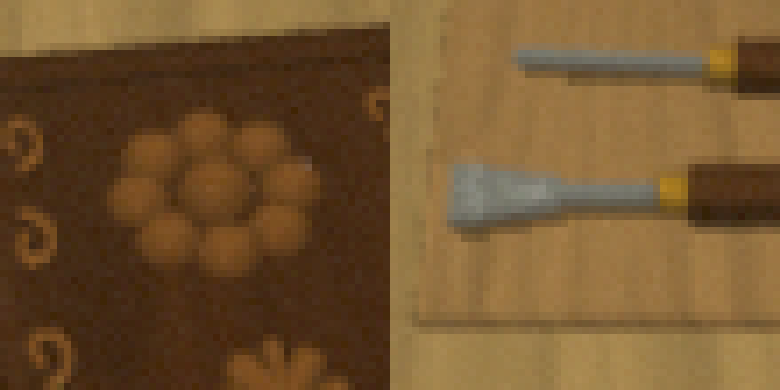

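The top and side views agree to a few mm; the side view is biased by petal flanks. The sizes also check out: handle 118 mm, flare 36 mm, flower 66 mm, and the panel geometry predicts (0.551,-0.124). Targets are blade (0.464, 0.115), TCP z 0.062, and flower (0.550,-0.125), TCP z 0.077.

Emit:
arm_command:
  rows: "-39 -30 0 0 0 0 0.9; -39 -30 0 0 0 0 0.9; -39 -30 0 0 0 0 0.9; -39 -30 0 0 0 0 0.9; -39 -30 0 0 0 0 0.9"

```text
t: 0.6
eef_pos: [0.3374, 0.3223, 0.233]
tool_rot: [0.186, 0.983, -0.0, -0.0]
wrist_force: [1.9, 0.5, -0.1]
finger_gap: 0.0542
grasp_force: 0.0
```

Emit:
arm_command:
  rows: "-39 -30 0 0 0 0 0.9; -39 -30 0 0 0 0 0.9; -39 -30 0 0 0 0 0.9; -39 -30 0 0 0 0 0.9; -39 -30 0 0 0 0 0.9"

```text
t: 1.1
eef_pos: [0.464, 0.1112, 0.2331]
tool_rot: [0.186, 0.982, 0.0, -0.0]
wrist_force: [0.9, 0.4, 0.4]
finger_gap: 0.0141
grasp_force: 0.0
```

Emit:
arm_command:
  rows: "0 0 0 0 0 0 0.9; 0 0 0 0 0 0 0.9; 0 0 0 0 0 0 0.9; 0 0 0 0 0 0 0.9; 0 0 0 0 0 0 0.9"

```text
t: 1.6
eef_pos: [0.4631, 0.1142, 0.2333]
tool_rot: [0.185, 0.983, 0.0, -0.0]
wrist_force: [-0.7, 0.2, 0.9]
finger_gap: 0.0045
grasp_force: 0.0
```

```bash
cat > go.py <<'E'
from h import *
import sys
s=observe(); T=R.from_quat(s["tool_rot"]); d=np.array(list(map(float,sys.argv[1:4])))-s["eef_pos"]
print(s["t"],np.round(s["eef_pos"],4),"tool mm",(T.inv().apply(d)*1000).round(1),"z",T.as_matrix()[:,2].round(3),s["finger_gap"],np.round(s["joint_positions"],2),np.round(s["wrist_force"],1))
E
python3 go.py .464 .115 .062
```

```text
1.6 [0.4631 0.1142 0.2333] tool mm [ -0.6   1.  171.3] z [-0.  0. -1.] 0.004536036893203246 [-0.01 -0.1   1.86  0.    1.38 -1.21] [-0.7  0.2  0.9]
```

Emit:
arm_command:
  rows: "0 0 35 0 0 0 0.9; 0 0 35 0 0 0 0.9; 0 0 35 0 0 0 0.9; 0 0 25 0 0 0 0.9; 0 0 15 0 0 0 0.9"

```text
t: 2.1
eef_pos: [0.4617, 0.1139, 0.086]
tool_rot: [0.186, 0.983, -0.0, -0.002]
wrist_force: [0.4, 0.4, 0.0]
finger_gap: 0.0046
grasp_force: 0.0
```

```bash
python3 go.py .464 .115 .062; python3 - <<'E'
from h import *
f=grab_frame("side"); cv2.imwrite("pics/side2.png",cv2.resize(f["color"][110:260,180:380,::-1],(800,600),interpolation=cv2.INTER_CUBIC))
E
```

```text
2.1 [0.4617 0.1139 0.086 ] tool mm [-1.8  1.9 24. ] z [-0.003  0.    -1.   ] 0.004583101651557865 [-0.01  0.08  2.   -0.    1.07 -1.21] [0.4 0.4 0. ]
```

View pics/side2.png

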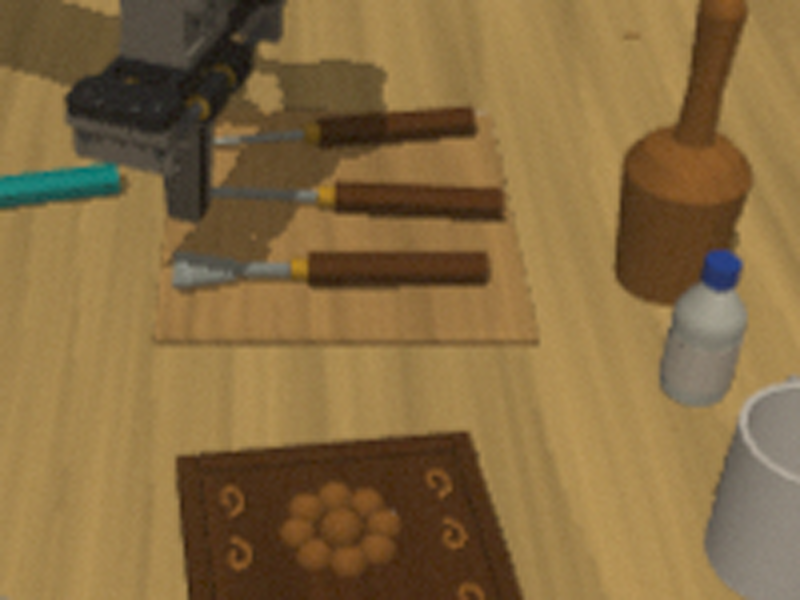

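The picture shows the fingertips at crop pixel (187,215), directly above the fishtail's end at (200,270) and clear of it. I'll go down the last stretch and hold.

Emit:
arm_command:
  rows: "-1 1 10 0 0 0 0.9; 0 0 8 0 0 0 0.9; 0 0 5 0 0 0 0.9; 0 0 2 0 0 0 0.9; 0 0 0 0 0 0 0.9"

```text
t: 2.65
eef_pos: [0.465, 0.1137, 0.0634]
tool_rot: [0.186, 0.982, 0.0, 0.0]
wrist_force: [0.2, 0.0, -0.3]
finger_gap: 0.0045
grasp_force: 0.0
```

Emit:
arm_command:
  rows: "0 0 0 0 0 0 0.9; 0 0 0 0 0 0 0.9; 0 0 0 0 0 0 0.9; 0 0 0 0 0 0 0.9; 0 0 0 0 0 0 0.9"

```text
t: 3.15
eef_pos: [0.465, 0.1137, 0.0634]
tool_rot: [0.186, 0.982, 0.0, 0.0]
wrist_force: [0.3, -0.7, -0.0]
finger_gap: 0.0044
grasp_force: 0.0
```

```bash
python3 go.py .464 .115 .062; python3 - <<'E'
from h import *
s=observe()
f=grab_frame("side"); p=s["eef_pos"]-[0,0,.019]
for q in (p,np.array([.464,.115,.023]),np.array([.55,-.125,.038])): 
    print(((cv2.projectPoints(np.array([q]),np.array(f["rvec"],float),np.array(f["tvec"],float),np.array(f["intrinsics"]),None)[0].ravel()-[200,130])*8).round())
cv2.imwrite("pics/side3.png",cv2.resize(f["color"][130:205,200:300,::-1],(800,600),interpolation=cv2.INTER_CUBIC))
E
```

```text
3.15 [0.465  0.1137 0.0634] tool mm [1.4 0.9 1.4] z [ 0. -0. -1.] 0.0043812030878534695 [-0.01  0.12  2.   -0.    1.02 -1.21] [ 0.3 -0.7 -0. ]
[229. 321.]
[228. 371.]
[516. 870.]
```

View pics/side3.png

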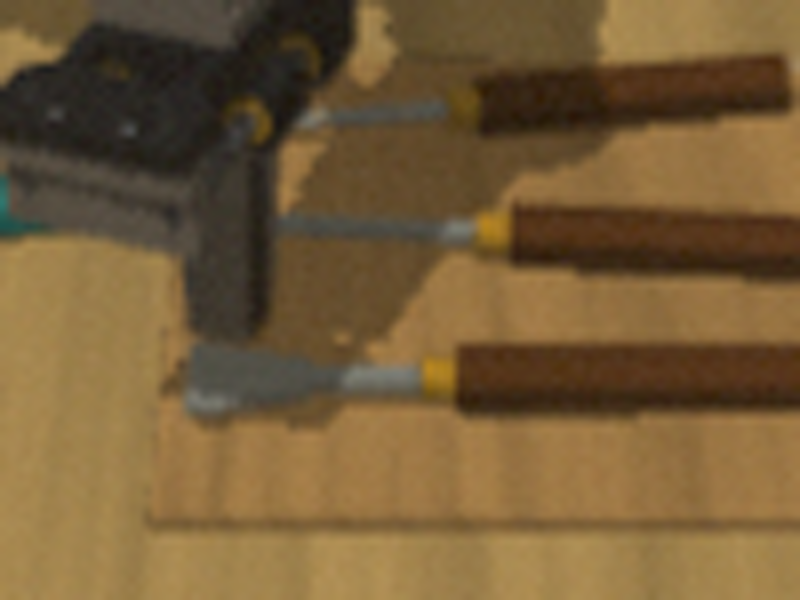

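The fingertips at about (225,335) hang right over the flared end, centred near (228,371), with a clear gap. Holding for more than a second longer, then rising.

Emit:
arm_command:
  rows: "0 0 1 0 0 0 0.9; 0 0 0 0 0 0 0.9; 0 0 0 0 0 0 0.9; 0 0 0 0 0 0 0.9; 0 0 0 0 0 0 0.9"

```text
t: 3.7
eef_pos: [0.4649, 0.1137, 0.0623]
tool_rot: [0.186, 0.982, 0.0, 0.0]
wrist_force: [-0.4, -0.1, -0.5]
finger_gap: 0.0044
grasp_force: 0.0
```

Emit:
arm_command:
  rows: "0 0 0 0 0 0 0.9; 0 0 0 0 0 0 0.9; 0 0 0 0 0 0 0.9; 0 0 0 0 0 0 0.9; 0 0 0 0 0 0 0.9"

```text
t: 4.2
eef_pos: [0.4649, 0.1137, 0.0623]
tool_rot: [0.186, 0.982, 0.0, 0.0]
wrist_force: [-0.3, 0.5, 0.5]
finger_gap: 0.0046
grasp_force: 0.0
```

Emit:
arm_command:
  rows: "0 0 0 0 0 0 0.9; 0 0 0 0 0 0 0.9; 0 0 0 0 0 0 0.9; 0 0 0 0 0 0 0.9; 0 0 0 0 0 0 0.9"

```text
t: 4.7
eef_pos: [0.4649, 0.1137, 0.0623]
tool_rot: [0.186, 0.982, -0.0, 0.0]
wrist_force: [-0.8, 0.1, 0.0]
finger_gap: 0.0045
grasp_force: 0.0
```

Emit:
arm_command:
  rows: "0 0 -20 0 0 0 0.9; 0 0 -35 0 0 0 0.9; 0 0 -35 0 0 0 0.9; 0 0 -35 0 0 0 0.9; 0 0 -35 0 0 0 0.9"

```text
t: 5.2
eef_pos: [0.4646, 0.1137, 0.2237]
tool_rot: [0.186, 0.982, -0.0, 0.0]
wrist_force: [0.6, 1.0, -0.5]
finger_gap: 0.0045
grasp_force: 0.0
```

Emit:
arm_command:
  rows: "0 0 0 0 0 0 0.9; -20 -23 0 0 0 0 0.9; -31 -35 0 0 0 0 0.9; -31 -35 0 0 0 0 0.9; -31 -35 0 0 0 0 0.9"

```text
t: 5.7
eef_pos: [0.5231, -0.0483, 0.2213]
tool_rot: [0.186, 0.983, 0.0, -0.001]
wrist_force: [0.9, 0.8, 0.6]
finger_gap: 0.0049
grasp_force: 0.0
```

Emit:
arm_command:
  rows: "-31 -35 0 0 0 0 0.9; -22 -28 0 0 0 0 0.9; 0 0 0 0 0 0 0.9; 0 0 0 0 0 0 0.9; 0 0 0 0 0 0 0.9"

```text
t: 6.2
eef_pos: [0.5489, -0.1235, 0.2216]
tool_rot: [0.186, 0.983, 0.0, -0.001]
wrist_force: [-0.5, -0.4, -0.2]
finger_gap: 0.0049
grasp_force: 0.0
```

```bash
python3 go.py .550 -.125 .077
```

```text
6.2 [ 0.5489 -0.1235  0.2216] tool mm [ -1.7  -1.  144.6] z [-0.001  0.001 -1.   ] 0.004869212194873769 [-0.44  0.14  1.64  0.    1.36 -1.63] [-0.5 -0.4 -0.2]
```

Emit:
arm_command:
  rows: "-1 -1 25 0 0 0 0.9; 0 0 35 0 0 0 0.9; 0 0 35 0 0 0 0.9; 0 0 20 0 0 0 0.9; 0 0 15 0 0 0 0.9"

```text
t: 6.7
eef_pos: [0.5489, -0.1241, 0.0904]
tool_rot: [0.185, 0.983, 0.0, -0.001]
wrist_force: [0.4, 0.1, -0.4]
finger_gap: 0.0045
grasp_force: 0.0
```

Emit:
arm_command:
  rows: "0 0 8 0 0 0 0.9; 0 0 4 0 0 0 0.9; 0 0 1 0 0 0 0.9; 0 0 0 0 0 0 0.9; 0 0 0 0 0 0 0.9"

```text
t: 7.2
eef_pos: [0.5507, -0.1265, 0.0803]
tool_rot: [0.186, 0.982, -0.0, 0.001]
wrist_force: [0.0, -0.3, 0.0]
finger_gap: 0.0044
grasp_force: 0.0
```

```bash
python3 go.py .550 -.125 .077; python3 - <<'E'
from h import *
f=grab_frame("side")
cv2.imwrite("pics/side4.png",cv2.resize(f["color"][150:300,180:380,::-1],(800,600),interpolation=cv2.INTER_CUBIC))
E
```

```text
7.2 [ 0.5507 -0.1265  0.0803] tool mm [1.2 1.1 3.3] z [ 0.002 -0.001 -1.   ] 0.004439649827383939 [-0.44  0.3   1.75 -0.    1.09 -1.64] [ 0.  -0.3  0. ]
```

View pics/side4.png

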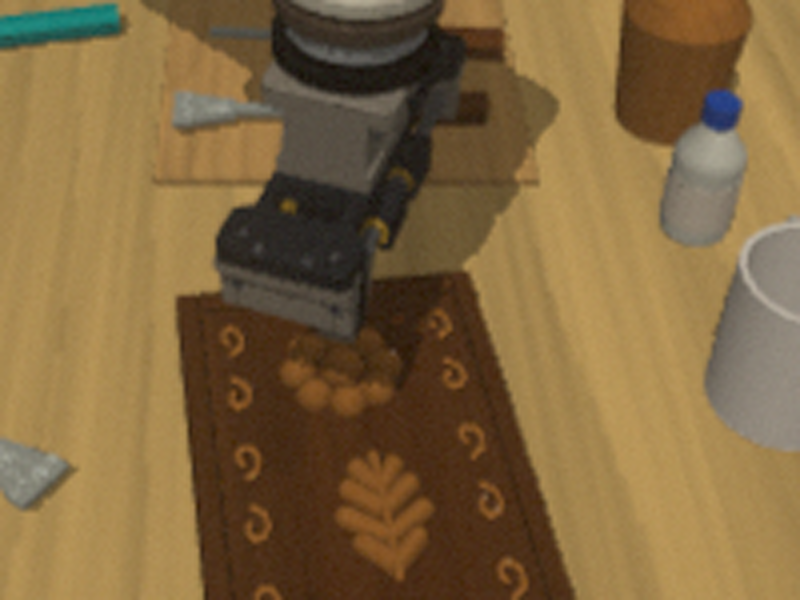

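The gripper is over the flower: tips near (345,335), flower middle near (341,362), with a gap between. Everything is undisturbed, so I'll trim by a few mm and hold.

Emit:
arm_command:
  rows: "1 1 3 0 0 0 0.9; 0 0 0 0 0 0 0.9; 0 0 0 0 0 0 0.9; 0 0 0 0 0 0 0.9; 0 0 0 0 0 0 0.9"

```text
t: 7.75
eef_pos: [0.5495, -0.1249, 0.0763]
tool_rot: [0.186, 0.982, -0.0, 0.0]
wrist_force: [-0.3, 0.3, -0.5]
finger_gap: 0.0046
grasp_force: 0.0
```

Emit:
arm_command:
  rows: "0 0 0 0 0 0 0.9; 0 0 0 0 0 0 0.9; 0 0 0 0 0 0 0.9; 0 0 0 0 0 0 0.9; 0 0 0 0 0 0 0.9"

```text
t: 8.25
eef_pos: [0.5495, -0.1248, 0.0763]
tool_rot: [0.186, 0.982, -0.0, -0.0]
wrist_force: [-0.3, -0.2, 0.1]
finger_gap: 0.0046
grasp_force: 0.0
```

Emit:
arm_command:
  rows: "0 0 0 0 0 0 0.9; 0 0 0 0 0 0 0.9; 0 0 0 0 0 0 0.9; 0 0 0 0 0 0 0.9; 0 0 0 0 0 0 0.9"

```text
t: 8.75
eef_pos: [0.5495, -0.1248, 0.0763]
tool_rot: [0.186, 0.982, -0.0, 0.0]
wrist_force: [0.1, -1.0, -1.2]
finger_gap: 0.0043
grasp_force: 0.0
```

Emit:
arm_command:
  rows: "0 0 0 0 0 0 0.9; 0 0 0 0 0 0 0.9; 0 0 0 0 0 0 0.9; 0 0 0 0 0 0 0.9; 0 0 0 0 0 0 0.9"

```text
t: 9.25
eef_pos: [0.5495, -0.1248, 0.0763]
tool_rot: [0.186, 0.982, 0.0, -0.0]
wrist_force: [0.6, -0.3, 0.4]
finger_gap: 0.0051
grasp_force: 0.0
```

```bash
python3 go.py .550 -.125 .077 && python3 -c "
from bench import *
print(close_job())"
```

```text
9.25 [ 0.5495 -0.1248  0.0763] tool mm [-0.6  0.  -0.7] z [ 0.  0. -1.] 0.005097712949705227 [-0.44  0.3   1.76  0.    1.08 -1.63] [ 0.6 -0.3  0.4]
the job is handed in; nothing more can be done
None
```

The arm pointed at the broad chisel's cutting end, rose well clear, then pointed at the flower, holding each for over a second with the tips about 2 cm above and no contact felt; the job was handed in at 9.25 s, still pointing at the flower, and the judge's verdict was not shown.

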